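# Seat the keyed sizing disc on the granule pot

## Task

Using only a fingertip, turn the perforated disc on the granule pot (the blue fin is there to be pushed) until the notch in its rim is over the red pin, then press the disc down until it is fully seated on the pot. Do not lift the disc, leave the trays, tools, ring, jar and beaker where they are, and finish with the hand clear.

Things in the scene. Friction and masses are not known exactly. Their poses are not given: they have to be found in the camera images.
- pot: granule sizing pot fixed to the bench: aluminium drum, diameter 156, top at 52 mm above the bench, on a grey foot of diameter 196, 8 mm thick. Origin: centre of its underside on the bench. Its x axis points from the centre to the red pin
- pin (a point): red locating pin on the pot's edge: a radial bar with a rounded crest, 10 mm wide, crest 61.5 mm above the bench, reaching from 65 to 97.5 mm from the pot's axis, so its outer half shows beyond the disc. This point: on the crest, 70 mm from the axis
- notch (a point): the single notch in the disc's rim: 15 mm wide, open outward, cut from the rim (75 mm from the axis) in to 61 mm, with yellow cheeks either side. This point: middle of the notch, 70 mm from the axis, level with the disc's top face
- hub (a point): centre of the flat top of the black hub cap (diameter 40 mm, 10 mm high over the disc's top face) on the disc's and pot's common axis; the place to press. Disc: perforated steel, diameter 150, 6 mm thick; its top face is 68 mm above the bench at the start, 58 mm when seated
- fin (a point): middle of the top edge of the blue upright fin on the disc, opposite the notch: a radial plate 8 mm thick, from 24 to 68 mm from the axis, standing 24 mm above the disc's top face; made to be pushed sideways with a fingertip. This point: 46 mm from the axis
- disc (a joint): turn of the disc about the vertical axis, rad, growing counter-clockwise from above; 0 or any whole turn = notch over the pin. No stops; turns either way against a light friction (0.05 N m, about 1 N at the fin) and stays where it is left
- press (a joint): how far the disc is pressed down, m: 0 = raised as found, just clear of the pin; 0.010 = fully seated on the pot. It slides with about 6 N of friction and stays where it is left; with the notch off the pin the pin stops it within about 2 mm. The notch clears the pin by 2.5 mm each side and the pin's rounded crest guides it a little more. Negative = lifted (it can be pulled up)
- tray_left: foil tray of brown granules, 130 x 190 x 45 mm, on the left. Origin: centre of its underside. Bystander
- tray_right: foil tray of brown granules, 130 x 190 x 45 mm, on the right. Origin: centre of its underside. Bystander
- brush: hand brush 170 mm long lying beside the pot (left of it, seen from the robot). Origin: centre of its underside. Bystander
- scoop: long spoon 160 mm lying beside the pot (right of it). Origin: centre of its underside. Bystander
- jar: amber capped jar, diameter 52, 65 mm high, beyond the pot left or right. Origin: centre of its underside. Bystander
- beaker: glass beaker, diameter 56, 60 mm high, beyond the pot right or left. Origin: centre of its underside. Bystander
- sieve: small brass ring, diameter 68, 22 mm high, lying flat on the bench beyond the pot, near the red pin. Origin: centre of its underside. Bystander
Things that resemble listed ones, but are neither listed nor needed, are in the scene too. What is shaped like the pot but orange is not meant.

How it is judged:
By the outcome, as a careful person would: the job done as asked, in the order asked, and still so for the second after the job is handed in, with the robot touching nothing.
It also fails if it takes over 54 s, if anything falls off the work surface, if the arm or the gripper's body presses on something with over 40 N, if the wrist force passes 120 N, or if a joint passes its speed limit or range.

## Robot

A 6-joint arm with a two-finger parallel gripper is mounted at the origin on the work surface. World frame = base frame: x ahead of the robot, y to its left, z up, the work surface at z = 0. Lengths are in m, angles in rad, forces in N, time in s.
With the tool pointing down it reaches from about 0.35 to 0.975 m from the base axis. Payload 4.9 kg.
Tool frame: the origin (TCP) lies between the finger pads; the fingertips stand 19 mm ahead of it and the grasp point (between the pads) is the TCP; z points along the fingers, y is the direction in which the jaws open and shut (so a half turn about z gives the same grasp; the last joint's range is limited). The gripper opens to 85 mm and grips with 20 to 120 N. Pads are 22 mm wide; open, the fingers measure 114 mm over their backs; the gripper's body (76 mm by 85 mm) begins 54 mm behind the grasp point. The pads swing forward as they close: fully open they stand 13 mm farther back than shut.
Start: joints at [1.23, 0.053, 1.613, -0, 1.476, -0.119], TCP at [0.137, 0.61, 0.25] pointing down, gripper open.
Joint ranges: [-3.01, 3.01], [-1.01, 2.22], [0.06, 2.58], [-1.02, 4.17], [0.09, 2.62], [-3.14, 3.14]. Speed limits (rad/s): [2.57, 2.57, 3.14, 3.14, 3.14, 3.14].

## Interface

Orientations are given as a unit quaternion [w, x, y, z].
In Python, from plant import state, grab_frame, calibration, job_done gives the robot as it stands. The module is installed in compiled form; this text tells all that it offers.
- The arm moves only by the tool servo_tool, never from a script. Its argument "deltas" is a list that holds one entry, the list of rows, each a list of 5 numbers: the finger opening in mm, from 0 to 85.4, then the shift along the world's x, y, z in mm, then the turn about the world's z in units of 6 degrees (1.0 is 6 degrees). A call has 1 to 5 rows; each row is the pose to reach, as a shift and turn from the pose commanded when the call began; what a row does not reach only later rows make up. A row lasts 1/8 s, in which the tool goes at most 62.5 mm and 10.7 degrees, less where a joint would pass 70% of its speed; a pose out of reach is approached as far as the arm can. A call with a gripper value outside its range is refused whole. The fingers move at their own pace and stop on an object; the grip force is fixed at half the most. Time passes only in rows, so rows that repeat a pose let the fingers close. It gives the time, the measured TCP pose, the force and the opening at its end, in the units of the state.
- state(): the state, without advancing time (a new reading comes with each control period).
- grab_frame(name): name is "scene" or "top"; returns the picture (400x640x3 uint8, red, green, blue); there is no depth.
- calibration(name): a dict with "intrinsics" (3x3 intrinsics, pixels), "world_from_camera" (4x4, takes a point from camera to world coordinates). Camera axes: x right, y down, z forward; pixel columns grow to the right and rows downward; lengths in m; the calibration is good to about 2 mm. A picture is of the moment at which its call begins. calibration takes no time and is no camera call.
- job_done(): hands the job in, once; it reports no verdict.
The state is a dict: "time": time; "joint_pos": joint angles; "joint_vel": joint speeds; "joint_efforts": joint torques, N m; "tool_pos": TCP position; "tool_rot": TCP orientation; "contact_force": force on the tool from outside, world axes, zero at the start; "ft_torque": the same for the moment, N m; "gripper_width": opening from 0.0 (shut) to 1.0 (fully open).
Only numpy, scipy, OpenCV 4.12 (cv2) and the standard library are available. Lean on these libraries where they do the work, as an engineer would, in place of code of your own. Each camera call takes 0.05 s, during which the arm holds its last target.

## Working session

There is one attempt and no reset: what is moved stays moved. The work goes in short steps, Python scripts to look and compute and a tool call to move; the robot and the scene stay as the last step left them, time stands still between calls to the robot, and variables do not carry over. Pictures are saved under pics/ and viewed, and the job is handed in when it is done.

Besides the shell and the picture viewer there is one more tool, called as name([rows], argument=value, ...), one row to a line, values as JSON. servo_tool: Moves the arm, as the interface text tells. Its arguments: {"type":"object","properties":{"deltas":{"type":"array","items":{"type":"array","items":{"type":"array","items":{"type":"number"}}}}},"required":["deltas"]}

```bash
mkdir -p pics
python3 - <<'E'
from plant import *
import cv2
for n in("scene","top"):
    f=grab_frame(n); cv2.imwrite(f"pics/{n}0.png",f[:,:,::-1]); c=calibration(n); print(n,c)
s=state();print(s['time'],s['tool_pos'],s['tool_rot'],s['gripper_width'])
E
```

```text
scene {'intrinsics': array([[387.3670345 ,   0.        , 320.1719052 ],
       [  0.        , 387.3670345 , 201.42647632],
       [  0.        ,   0.        ,   1.        ]]), 'world_from_camera': array([[ 0.78528595,  0.36745413, -0.49830055,  1.10143913],
       [ 0.61897562, -0.44778618,  0.6452571 , -0.66055137],
       [ 0.01397029, -0.81514722, -0.57908535,  0.70109451],
       [ 0.        ,  0.        ,  0.        ,  1.        ]])}
top {'intrinsics': array([[453.54938601,   0.        , 320.19457095],
       [  0.        , 453.54938601, 199.57467341],
       [  0.        ,   0.        ,   1.        ]]), 'world_from_camera': array([[-0.02386989, -0.99041344,  0.13605675,  0.40262646],
       [-0.99966243,  0.02504317,  0.00691819,  0.00672225],
       [-0.01025916, -0.13584569, -0.99067689,  1.30044115],
       [ 0.        ,  0.        ,  0.        ,  1.        ]])}
0.1 [0.13731677 0.60917555 0.24915737] [-2.20100242e-04  1.10667292e-01  9.93857056e-01 -9.24608652e-04] 0.9984089870119794
```

View pics/scene0.png

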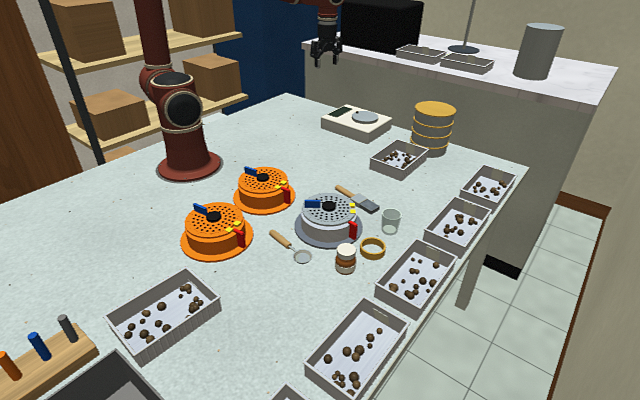

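View pics/top0.png

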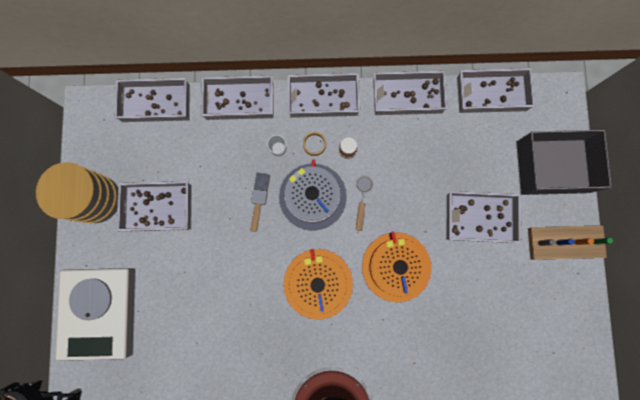

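The top view shows the grey pot at about (312,193), with its red pin at (313,163), the yellow cheeks at (293,179) and (302,172), and the blue fin at (322,204). The orange pots are decoys. Next I'll measure these points.

```bash
cat > h.py <<'E'
from plant import *
import cv2, numpy as np
def ray(n,uv,z):
    c=calibration(n);K=c['intrinsics'];T=c['world_from_camera']
    d=T[:3,:3]@np.linalg.inv(K)@np.array([uv[0],uv[1],1.]);o=T[:3,3]
    return o+d*(z-o[2])/d[2]
def proj(n,p):
    c=calibration(n);K=c['intrinsics'];T=np.linalg.inv(c['world_from_camera'])
    q=K@(T[:3,:3]@np.array(p)+T[:3,3]);return q[:2]/q[2]
def blobs(f,box,what,amin=4):
    x0,y0,x1,y1=box
    h=cv2.cvtColor(f[y0:y1,x0:x1].copy(),cv2.COLOR_RGB2HSV).astype(int);H,S,V=h[...,0],h[...,1],h[...,2]
    m={'blue':(H>100)&(H<125)&(S>140),'yellow':(H>23)&(H<35)&(S>110),'red':((H<6)|(H>174))&(S>140),
       'black':(V<50)}[what]
    n,l,st,ce=cv2.connectedComponentsWithStats(m.astype(np.uint8))
    return [(st[i,4],ce[i]+[x0,y0],l==i) for i in range(1,n) if st[i,4]>=amin]
E
cat > m.py <<'E'
from h import *
import sys
f=grab_frame("top");g=grab_frame("scene")
t=sys.argv[1]
cv2.imwrite(f"pics/t{t}.png",cv2.resize(f[140:250,240:390],None,fx=5,fy=5,interpolation=2)[:,:,::-1])
cv2.imwrite(f"pics/s{t}.png",cv2.resize(g[160:280,270:410],None,fx=5,fy=5,interpolation=2)[:,:,::-1])
for n,F,b in(("top",f,(275,155,350,232)),("scene",g,(293,185,362,245))):
    for w,z in(('blue',.09),('yellow',.068),('red',.0615),('black',.078)):
        for a,c,_ in blobs(F,b,w): print(n,w,a,c.round(1),ray(n,c,z).round(4))
E
python3 m.py 1
```

```text
top blue 33 [322.2 205.2] [0.5533 0.01   0.09  ]
top yellow 25 [301.1 171.2] [0.6526 0.0662 0.068 ]
top yellow 25 [292.3 178.2] [0.6333 0.0909 0.068 ]
top red 17 [312.9 162.6] [0.6772 0.0331 0.0615]
top black 121 [311.6 192.7] [0.59   0.0383 0.078 ]
scene blue 121 [312.1 203.4] [ 0.5645 -0.0007  0.09  ]
scene yellow 19 [351.8 204.3] [0.6337 0.0904 0.068 ]
scene yellow 18 [352.3 210.9] [0.6523 0.0653 0.068 ]
scene red 125 [352.4 229.7] [0.6939 0.006  0.0615]
scene black 113 [328.1 205.5] [0.5942 0.0323 0.078 ]
scene black 5 [360.4 206.2] [0.6644 0.0859 0.078 ]
```

```bash
ls pics
```

```text
s1.png
scene0.png
t1.png
top0.png
```

View pics/t1.png

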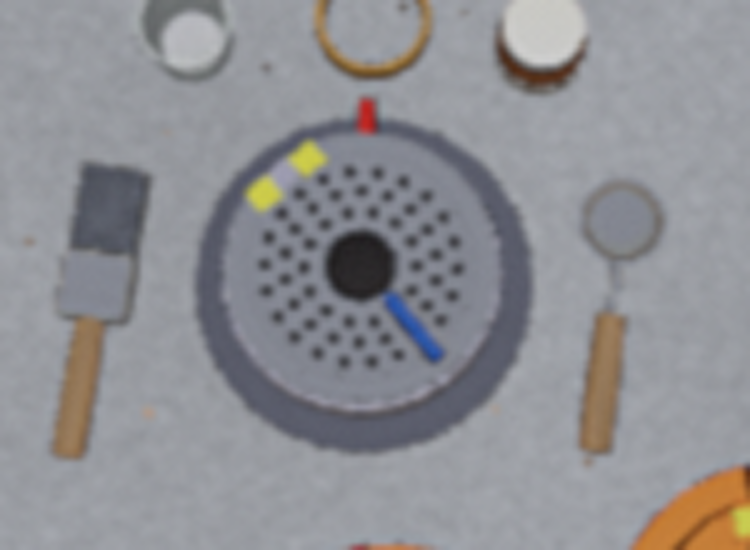

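View pics/s1.png

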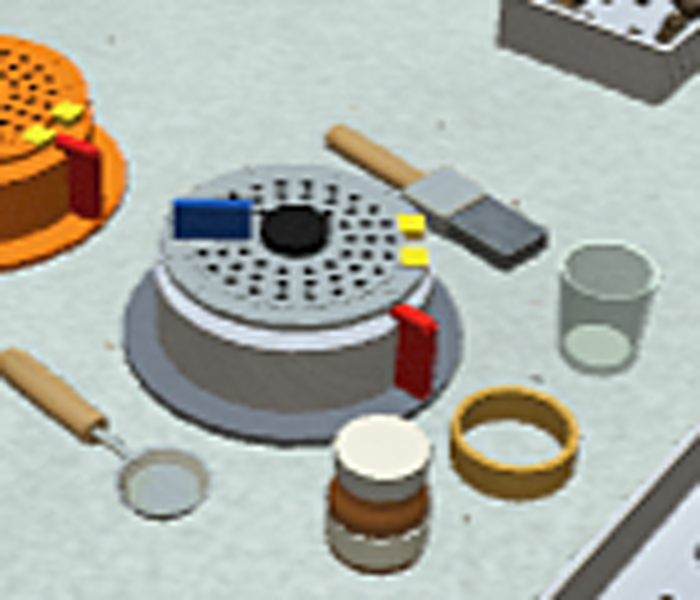

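Results so far:
- The axis is at about (0.589, 0.037).
- The notch is at about 37.5°, and the pin is at about −2.7°.
- The disc therefore needs about −40°. I'll push the fin from its −y side, with the gripper shut and tool y along the push direction.

servo_tool([
  [[0,35,-50,0,1.6],[0,70,-101,0,3.2],[0,105,-152,0,4.8],[0,140,-203,0,6.4],[0,175,-254,0,8.3]],
])

```text
time: 0.82
tool_pos: [0.3079, 0.3625, 0.2503]
tool_rot: [0.0, -0.3, 0.954, -0.0]
contact_force: [1.0, 0.6, 0.6]
gripper_width: -0.006
```

servo_tool([
  [[0,35,-50,0,0],[0,70,-101,0,0],[0,105,-152,0,0],[0,140,-203,0,0],[0,175,-254,0,0]],
])

```text
time: 1.45
tool_pos: [0.4829, 0.1084, 0.2505]
tool_rot: [0.0, -0.297, 0.955, 0.0]
contact_force: [-0.4, 0.7, 1.0]
gripper_width: 0.002
```

servo_tool([
  [[0,30,-43,0,0],[0,60,-86,0,0],[0,86,-125,0,0],[0,86,-125,-50,0],[0,86,-125,-100,0]],
])

```text
time: 2.08
tool_pos: [0.5689, -0.0156, 0.1497]
tool_rot: [0.001, -0.297, 0.955, -0.0]
contact_force: [-0.7, 0.4, -1.5]
gripper_width: 0.002
```

servo_tool([
  [[0,0,0,-25,0],[0,0,0,-54,0],[0,0,0,-54,0]],
])

```text
time: 2.45
tool_pos: [0.5658, -0.0144, 0.0933]
tool_rot: [-0.003, -0.297, 0.955, 0.001]
contact_force: [0.3, -0.7, 0.0]
gripper_width: 0.001
```

```bash
python3 m.py 2; python3 -c "
from plant import *;s=state();print(s['tool_pos'],s['contact_force'])"
```

```text
top blue 9 [326.1 209.7] [ 5.411e-01 -1.000e-04  9.000e-02]
top yellow 26 [301.2 171.2] [0.6524 0.066  0.068 ]
top yellow 25 [292.3 178.2] [0.6333 0.0909 0.068 ]
top red 1792 [324.4 196.2] [0.5819 0.0035 0.0615]
top black 21 [303.6 180.4] [0.6247 0.0595 0.078 ]
top black 8 [312.1 197.4] [0.5771 0.0371 0.078 ]
top black 66 [327.1 205.4] [ 0.554  -0.0031  0.078 ]
top black 15 [311.7 206.3] [0.5528 0.0388 0.078 ]
top black 10 [317.4 210.8] [0.54   0.0236 0.078 ]
scene blue 45 [316.8 203.1] [0.5735 0.0084 0.09  ]
scene yellow 20 [351.8 204.4] [0.6337 0.0899 0.068 ]
scene yellow 18 [352.3 210.9] [0.6523 0.0653 0.068 ]
scene red 125 [352.4 229.7] [0.6939 0.006  0.0615]
scene black 23 [304.  188.3] [0.488  0.0554 0.078 ]
scene black 158 [309.9 198.4] [0.534  0.0269 0.078 ]
scene black 111 [328.2 205.5] [0.5944 0.0325 0.078 ]
scene black 4 [360.5 206. ] [0.6641 0.0868 0.078 ]
[ 0.56843852 -0.01476465  0.0969493 ] [0.13935246 0.11769751 0.72485572]
```

View pics/s2.png

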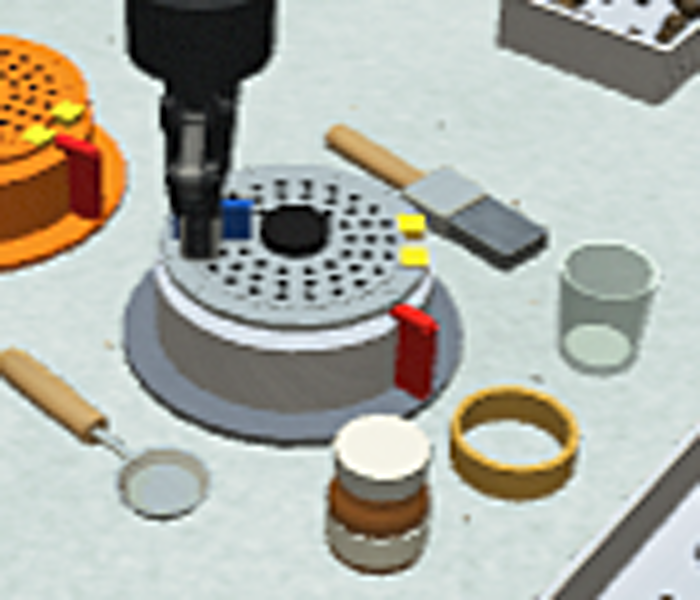

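View pics/t2.png

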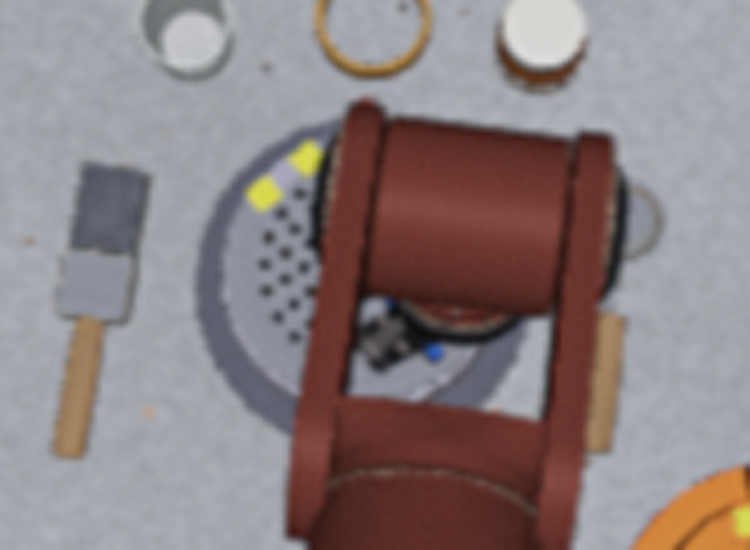

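The finger is on the −y side of the fin, with its tip just above the disc. I'll push gently along the arc.

servo_tool([
  [[0,-7,9,0,0],[0,-14,14,0,-1.5],[0,-20,21,0,-3.1],[0,-24,26,0,-4.4],[0,-24,26,0,-4.4]],
])

```text
time: 3.18
tool_pos: [0.5445, 0.0119, 0.0979]
tool_rot: [0.001, -0.073, 0.997, -0.0]
contact_force: [0.6, 0.6, -0.2]
gripper_width: 0.003
```

```bash
python3 m.py 3|grep -E "scene (y|bl)|top y"; python3 -c "
from plant import *;s=state();print(s['tool_pos'],s['contact_force'])"
```

```text
top yellow 23 [312.2 168.8] [0.6584 0.0354 0.068 ]
top yellow 20 [301.2 170.7] [0.6539 0.066  0.068 ]
scene blue 51 [317.5 199.9] [0.5656 0.0214 0.09  ]
scene yellow 20 [352.5 211. ] [0.6529 0.0655 0.068 ]
scene yellow 22 [347.7 217.1] [0.6585 0.0346 0.068 ]
scene black 192 [306.2 190.6] [0.5007 0.0504 0.078 ]
scene black 5 [313. 199.] [0.5425 0.0302 0.078 ]
scene black 111 [328.3 205.5] [0.5946 0.0326 0.078 ]
scene black 5 [360.4 206.2] [0.6644 0.0859 0.078 ]
[0.54453205 0.01149079 0.09736103] [-0.2334095  -0.14607582  0.03162212]
```

View pics/s3.png

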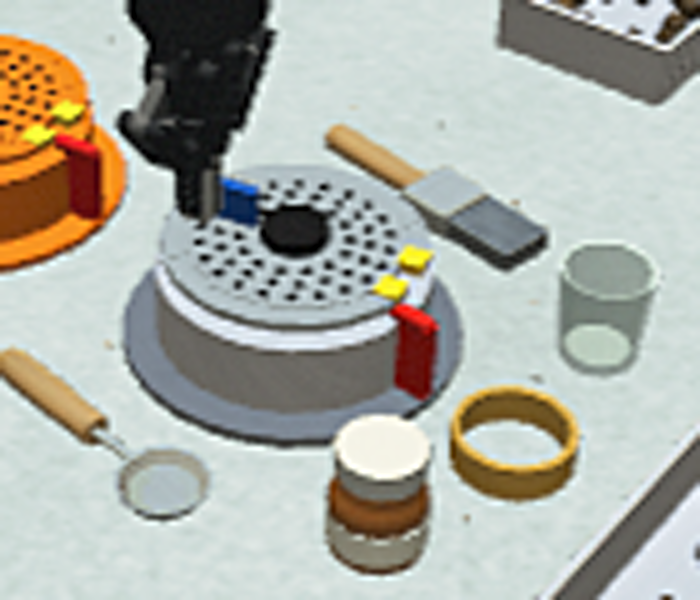

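The notch is now at about 10°. To line up with the pin, the cheek midpoint must reach y≈0.035. I'll push about 11.5° more, then look again.

servo_tool([
  [[0,-2,5,0,-0.9],[0,-4.4,10,0,-1.9],[0,-4.4,10,0,-1.9],[0,-4.4,10,0,-1.9]],
])

```text
time: 3.78
tool_pos: [0.5399, 0.0212, 0.0965]
tool_rot: [0.0, 0.027, 1.0, 0.0]
contact_force: [0.3, 0.2, -0.7]
gripper_width: -0.001
```

```bash
python3 m.py 4|grep -E "scene (y|r)|top (y|r)"; python3 -c "
from plant import *;s=state();print(s['tool_pos'],s['contact_force'])"
```

```text
top yellow 25 [305.8 169.9] [0.6559 0.0532 0.068 ]
top yellow 25 [317. 169.] [0.6575 0.0221 0.068 ]
top red 23 [312.9 164.1] [0.6731 0.0334 0.0615]
top red 1390 [308.3 198.9] [0.5754 0.0483 0.0615]
top red 288 [339.3 205.6] [ 0.5546 -0.0369  0.0615]
scene yellow 22 [351.2 213.8] [0.6573 0.0528 0.068 ]
scene yellow 23 [344.3 219. ] [0.6562 0.0223 0.068 ]
scene red 127 [352.4 229.5] [0.6934 0.0064 0.0615]
[0.53982488 0.02115445 0.09637623] [-0.22148736 -0.29878225 -0.37629713]
```

View pics/s4.png

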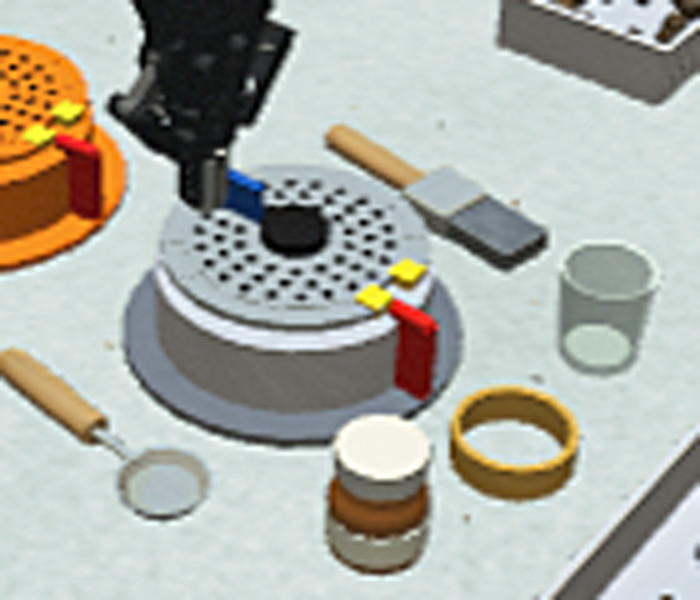

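View pics/t4.png

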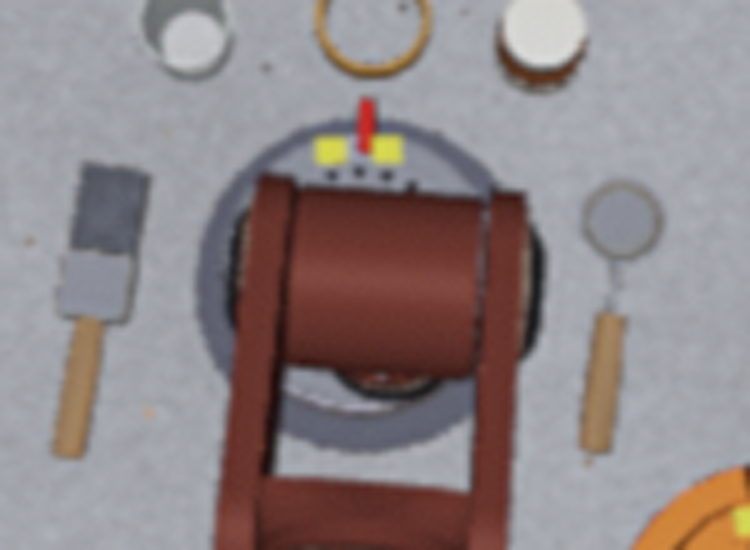

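The notch is still about 2.7 mm short, which is about 2.5° (top view: cheek midpoint at column 311.4, pin at 312.9). I'll nudge it.

servo_tool([
  [[0,-0.8,2.4,0,-0.4],[0,-0.8,2.4,0,-0.4],[0,-0.8,2.4,0,-0.4]],
])

```text
time: 4.25
tool_pos: [0.5391, 0.0235, 0.0964]
tool_rot: [0.0, 0.048, 0.999, -0.0]
contact_force: [0.6, -0.9, 0.5]
gripper_width: -0.003
```

```bash
python3 m.py 5|grep -E "scene (y|r)|top (y|r)"; python3 -c "
from plant import *;s=state();print(s['tool_pos'],s['contact_force'])"
```

```text
top yellow 25 [306.6 169. ] [0.6582 0.0509 0.068 ]
top yellow 24 [317.9 169.8] [0.6554 0.0198 0.068 ]
top red 25 [312.9 164.4] [0.6721 0.0334 0.0615]
top red 1375 [307.1 199.3] [0.5743 0.0514 0.0615]
top red 284 [338.2 205.8] [ 0.5543 -0.0339  0.0615]
scene yellow 23 [350.8 214.1] [0.6574 0.0509 0.068 ]
scene yellow 25 [343.4 219.5] [0.6554 0.019  0.068 ]
scene red 128 [352.3 229.4] [0.6932 0.0066 0.0615]
[0.53905491 0.02353787 0.09638212] [-0.45174021 -0.95715752  0.71657242]
```

View pics/t5.png

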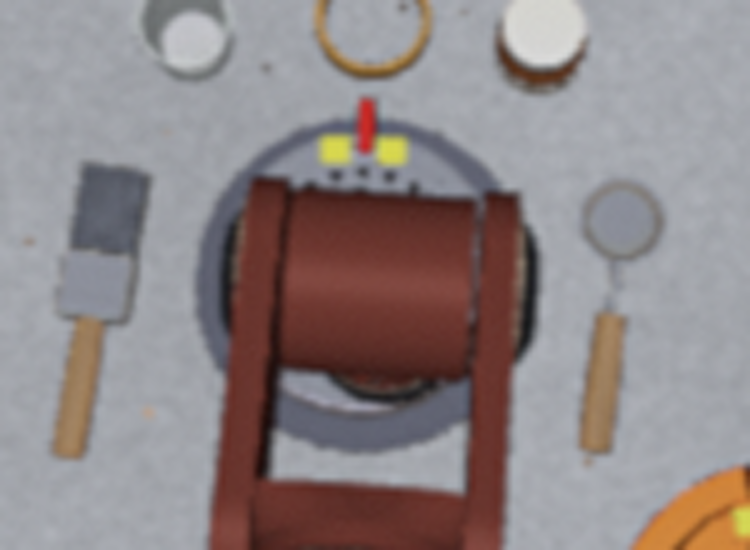

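The cheek midpoint is at y=0.0352 against a target of about 0.0347, so it is aligned. Next I'll back off sideways, rise and move over the hub.

servo_tool([
  [[0,1,-10,0,0],[0,1,-12,10,0],[0,1,-12,50,0],[0,28,0,50,0],[0,55,15.5,50,0]],
])

```text
time: 4.97
tool_pos: [0.5954, 0.0389, 0.1485]
tool_rot: [0.001, 0.049, 0.999, 0.0]
contact_force: [0.4, 0.1, 0.3]
gripper_width: -0.001
```

servo_tool([
  [[0,0,0,-25,0],[0,0,0,-44,0],[0,0,0,-44,0]],
])

```text
time: 5.35
tool_pos: [0.5922, 0.039, 0.1001]
tool_rot: [-0.002, 0.049, 0.999, 0.0]
contact_force: [-0.1, -0.8, -0.6]
gripper_width: -0.004
```

```bash
python3 m.py 6|grep -E "scene (y|r)|top (y|r)"; python3 -c "
from plant import *;s=state();print(s['tool_pos'],s['contact_force'])"
```

```text
top red 2618 [304.  192.6] [0.5934 0.0598 0.0615]
scene yellow 23 [350.8 214.1] [0.6574 0.0509 0.068 ]
scene yellow 24 [343.3 219.4] [0.6551 0.0193 0.068 ]
scene red 128 [352.3 229.4] [0.6932 0.0066 0.0615]
[0.5938665  0.03896127 0.10258899] [-0.31064994 -1.38278993 -0.34638432]
```

View pics/s6.png

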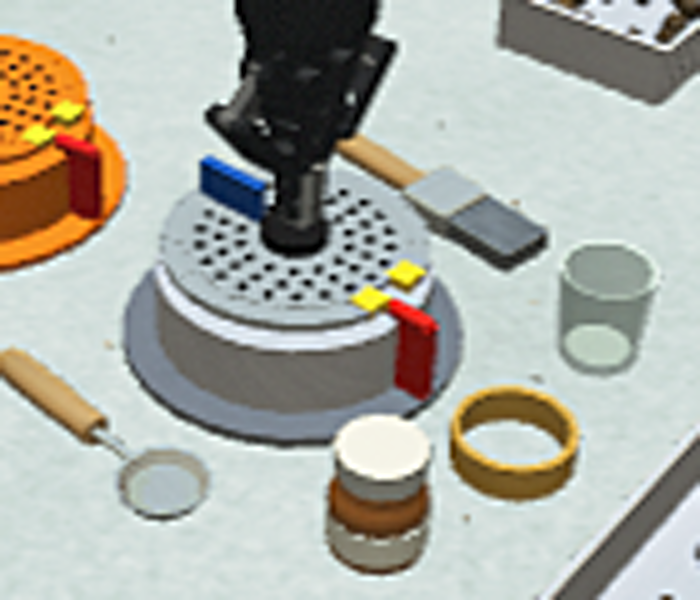

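The finger is over the hub centre, clear of the fin, and the cheeks haven't moved. I'll press in small steps and watch the force.

servo_tool([
  [[0,0,0,-3,0],[0,0,0,-6,0],[0,0,0,-9,0],[0,0,0,-9,0]],
])

```text
time: 5.95
tool_pos: [0.5945, 0.0391, 0.0943]
tool_rot: [0.001, 0.049, 0.999, -0.0]
contact_force: [-1.3, -0.4, 5.1]
gripper_width: -0.004
```

Only 5 N of resistance, which is just the sliding friction. I'll continue.

servo_tool([
  [[0,0,0,-2,0],[0,0,0,-4,0],[0,0,0,-5,0],[0,0,0,-5,0]],
])

```text
time: 6.45
tool_pos: [0.5945, 0.0391, 0.0894]
tool_rot: [0.001, 0.049, 0.999, -0.0]
contact_force: [-1.8, -0.6, 5.8]
gripper_width: 0.004
```

servo_tool([
  [[0,0,0,-1,0],[0,0,0,-2,0],[0,0,0,-3,0],[0,0,0,-3,0]],
])

```text
time: 6.95
tool_pos: [0.5945, 0.0391, 0.0869]
tool_rot: [0.0, 0.049, 0.999, -0.0]
contact_force: [-3.1, 0.2, 8.1]
gripper_width: -0.001
```

servo_tool([
  [[0,0,0,-1,0],[0,0,0,-2,0],[0,0,0,-2,0],[0,0,0,-2,0]],
])

```text
time: 7.45
tool_pos: [0.5947, 0.0391, 0.0867]
tool_rot: [0.0, 0.049, 0.999, -0.0]
contact_force: [-7.7, 0.4, 17.1]
gripper_width: 0.002
```

It has stopped at TCP z=0.0867, against an expected 0.087 when seated. One firmer press to confirm, then I'll retreat straight up.

servo_tool([
  [[0,0,0,-1.5,0],[0,0,0,-2,0],[0,0,0,-2,0]],
])

```text
time: 7.82
tool_pos: [0.5948, 0.0391, 0.0865]
tool_rot: [0.0, 0.049, 0.999, -0.0]
contact_force: [-12.3, -0.3, 25.7]
gripper_width: 0.002
```

servo_tool([
  [[0,0,0,15,0],[0,0,0,60,0],[0,0,0,120,0],[0,-60,0,160,0],[0,-120,0,160,0]],
])

```text
time: 8.45
tool_pos: [0.4806, 0.039, 0.2449]
tool_rot: [0.003, 0.049, 0.999, -0.0]
contact_force: [-0.2, 0.1, 0.5]
gripper_width: 0.004
```

servo_tool([
  [[0,-30,50,0,0],[0,-40,110,0,0],[0,-50,170,0,0],[0,-60,230,0,0],[0,-60,280,0,0]],
])

```text
time: 9.07
tool_pos: [0.4187, 0.3214, 0.2409]
tool_rot: [0.0, 0.048, 0.999, 0.0]
contact_force: [0.7, -0.3, -0.1]
gripper_width: 0.001
```

```bash
python3 m.py 7; python3 -c "
from plant import *;s=state();print(s['time'],s['tool_pos'],s['contact_force'])
import cv2;cv2.imwrite('pics/top7.png',grab_frame('top')[:,:,::-1])"
```

```text
top blue 31 [311.4 209.6] [0.5423 0.0395 0.09  ]
top yellow 23 [306.8 170. ] [0.6554 0.0504 0.068 ]
top yellow 23 [318.  170.2] [0.6541 0.0194 0.068 ]
top red 26 [312.9 164.5] [0.6718 0.0333 0.0615]
top black 113 [311.7 193.3] [0.5882 0.038  0.078 ]
scene blue 95 [316.1 200.2] [0.5632 0.0179 0.09  ]
scene yellow 24 [350.7 217.1] [0.6646 0.0397 0.068 ]
scene yellow 25 [343.4 222.3] [0.6626 0.0092 0.068 ]
scene red 131 [352.2 229.2] [0.6925 0.0071 0.0615]
scene black 112 [328.1 208.5] [0.6025 0.0212 0.078 ]
scene black 5 [360.4 206.2] [0.6644 0.0859 0.078 ]
9.175 [0.4186473  0.32280523 0.24049271] [-0.06686409 -1.01281864  1.29185981]
```

View pics/s7.png

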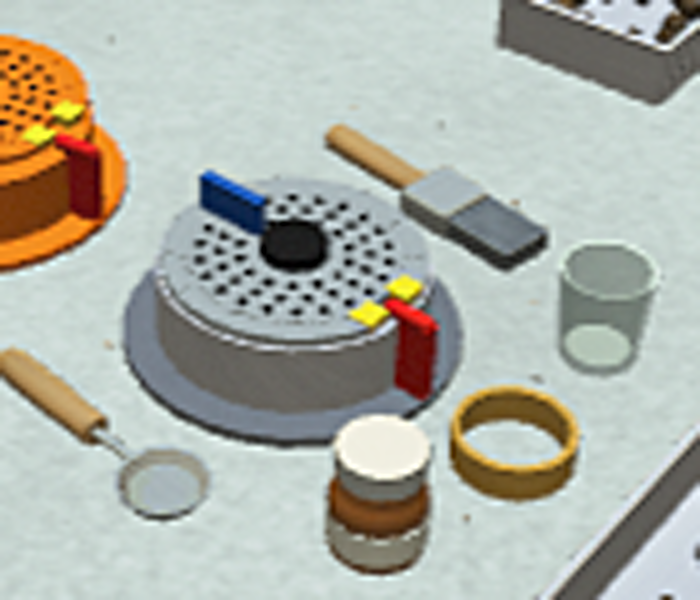

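View pics/top7.png

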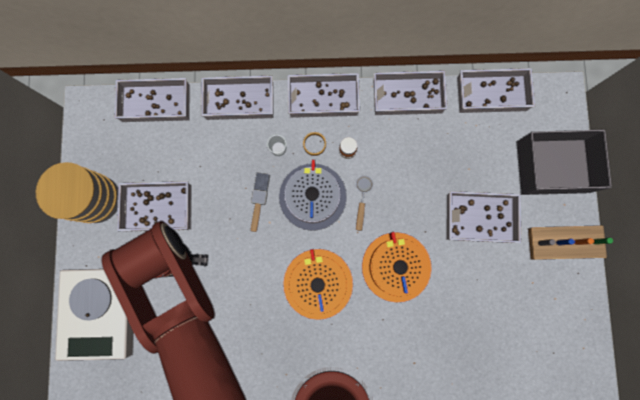

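The disc is down with the pin in the notch. As a last check I'll triangulate the disc height from both views.

Run:
```python
from h import *
def tri(a,b):
    P=[]
    for n in("top","scene"):
        c=calibration(n);P.append(c['intrinsics']@np.linalg.inv(c['world_from_camera'])[:3])
    X=cv2.triangulatePoints(P[0],P[1],np.array(a,float).reshape(2,1),np.array(b,float).reshape(2,1));return (X[:3]/X[3]).ravel().round(4)
print("before",tri((306.6,169),(350.8,214.1)),tri((317.9,169.8),(343.4,219.5)))
print("after",tri((306.8,170),(350.7,217.1)),tri((318,170.2),(343.4,222.3)))
```

```text
before [0.6579 0.0507 0.0685] [0.6552 0.0196 0.0675]
after [0.6576 0.0509 0.0579] [0.6559 0.0195 0.0585]
```

The disc top went from 68.0 mm to 58.2 mm, so it is seated.

```bash
python3 -c "
from plant import *;print(job_done())"
```

```text
the job is handed in; nothing more can be done
None
```

The disc is turned so its notch sits over the red pin, and it is pressed fully down onto the pot. The job was handed in at about 9.2 s.

- **Turning:** I pushed the blue fin with the shut fingertip, turning the disc about 40° clockwise. The middle of the notch ended within about 0.5 mm of the pin's line.
- **Pressing:** I pressed on the hub with about 6 N while it slid. It came to a firm stop at 26 N, with the tool at 86.5 mm against an expected 87 mm.
- **Last checks:** Measured from both cameras, the disc's top face went from 68.0 mm to 58.2 mm, against 58 mm when seated. The last pictures show the pin in the notch. By eye, the trays, brush, scoop, jar, beaker and ring are where they were; I did not measure their positions. The hand is well clear, with no contact force above noise, and no check failed.
- **Differences between readings:** The pot's centre came out 2–4 mm different by different methods at the start. I set the final alignment by the notch against the pin instead.

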